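# Sort the shot jars by weight and ready the crate

### The job

Fold the carrying handle of the divided wooden crate all the way down towards the front, then lift each sealed jar to feel whether it is full (heavy) or empty (light): stand every full jar upright in a cell of its own in the crate, and every empty jar upright in the grey tray. When all jars are sorted, swing the handle fully upright again over the crate and leave the other things on the bench where they are.

Things in the scene. Friction and masses are not known exactly. Their poses are not given: they have to be found in the camera images.
- jar_a: sealed jar: opaque white, paper band round it, black screw cap that does not come off; 54 mm across, 72 mm high, standing upright. All jars look alike. A full one (steel shot) weighs 0.42 to 0.60 kg, an empty one 0.08 to 0.12 kg; which it is, only its weight tells, and the name says nothing. Origin: centre of its underside, z up. Four to six of the six jars are present; the rest are absent
- jar_b: sealed jar, as jar_a, full or empty (or absent)
- jar_c: sealed jar, as jar_a, full or empty (or absent)
- jar_d: sealed jar, as jar_a, full or empty (or absent)
- jar_e: sealed jar, as jar_a, full or empty (or absent)
- jar_f: sealed jar, as jar_a, full or empty (or absent)
- crate: plywood crate for full jars, fixed, 175 x 175 mm (187 mm in y with its steel brackets), on a dark wooden foot; walls and divider cross 5 mm thick, top 61 mm, floor 31 mm above its underside; two by two cells, each 80 mm square inside, centres at x, y = +-42.5 mm. Origin: centre of its underside; -x is its front, facing the robot; z up. It stands left or right of the jars, the tray on the other side
- handle (a joint): carrying handle of the crate: a steel bail, 206 mm wide, hinged at its two ends on the crate's sides, axis along the crate's y at 68 mm above the crate's underside and midway front to back. 0 = upright over the middle (in the way of loading), 1.2 rad = its stop, folded forward (to the crate's -x); it stays where it is left by friction (about 1.5 N at the grip moves it)
- handle_grip (a point): middle of the handle's dark wooden grip, a round bar 20 mm thick and 110 mm long along the crate's y; 115 mm from the hinge axis. It moves with the handle: at joint value q it is at x = -115 sin q, z = 68 + 115 cos q (mm) in the crate's frame
- cell_1 (a point): centre of the floor of the crate's front left cell
- cell_2 (a point): centre of the floor of the crate's front right cell
- cell_3 (a point): centre of the floor of the crate's back left cell
- cell_4 (a point): centre of the floor of the crate's back right cell
- tray: shallow grey open tray for empty jars, fixed to the worktop, 165 x 175 mm (x, y), on a dark wooden foot; walls 4 mm thick, rim 58 mm and floor 30 mm above its underside; its top edge has a small lip in front and behind. Origin: centre of its underside, z up
- loupe: black eyeglass loupe, 34 mm across, 31 mm high, a bystander among the jars, near the robot; origin under its centre
- tape_puck: white roll of tape lying flat, 41 mm across, 15 mm high, a bystander behind the jars; origin under its centre
- mug: grey mug, 83 mm across, 116 mm with its handle, 92 mm high, a bystander at the right; origin under its centre
- whetstone: pale blue whetstone, 26 x 98 x 12 mm, a bystander at the right; origin under its centre
- red_scraper: red-handled scraper, 17 x 132 x 14 mm, a bystander at the left; origin under its centre
- impulse_unit: black instrument behind the jars, fixed, 180 mm high; its front plate stands 131 mm to -x of its origin, its knobs (none above 125 mm height) 17 mm further; 117 mm wide (y)
- ball_vise: grey ball vise at the back left, fixed, 104 mm across, 133 mm high; origin under its centre
There are look-alikes about, which are no part of the job. What is shaped like the jar_f but green is not meant.

How it is judged (in metres and radians):
On the way, in this order (a step that is already met when the one before it is completed fails the run):
1. the handle is folded down (past 1.05 rad) (value of joint handle above 1.05 rad), for 0.2 s.
2. with the handle still down, every full jar stands in a cell and every empty jar in the tray ((((horizontal distance between jar_a and cell_1 below 0.021 m or horizontal distance between jar_a and cell_2 below 0.021 m or horizontal distance between jar_a and cell_3 below 0.021 m or horizontal distance between jar_a and cell_4 below 0.021 m) and z of jar_a in the frame of crate below 0.04 m and contact force between jar_a and crate above 2.5 N and angle between jar_a's own z axis and vertical below 0.15 rad and linear speed of jar_a below 0.03 m/s) or (x of jar_a in the frame of tray between -0.06 and 0.06 m and y of jar_a in the frame of tray between -0.066 and 0.066 m and z of jar_a in the frame of tray below 0.039 m and contact force between jar_a and tray below 2.5 N and angle between jar_a's own z axis and vertical below 0.15 rad and linear speed of jar_a below 0.03 m/s)) and (((horizontal distance between jar_b and cell_1 below 0.021 m or horizontal distance between jar_b and cell_2 below 0.021 m or horizontal distance between jar_b and cell_3 below 0.021 m or horizontal distance between jar_b and cell_4 below 0.021 m) and z of jar_b in the frame of crate below 0.04 m and contact force between jar_b and crate above 2.5 N and angle between jar_b's own z axis and vertical below 0.15 rad and linear speed of jar_b below 0.03 m/s) or (x of jar_b in the frame of tray between -0.06 and 0.06 m and y of jar_b in the frame of tray between -0.066 and 0.066 m and z of jar_b in the frame of tray below 0.039 m and contact force between jar_b and tray below 2.5 N and angle between jar_b's own z axis and vertical below 0.15 rad and linear speed of jar_b below 0.03 m/s)) and (((horizontal distance between jar_c and cell_1 below 0.021 m or horizontal distance between jar_c and cell_2 below 0.021 m or horizontal distance between jar_c and cell_3 below 0.021 m or horizontal distance between jar_c and cell_4 below 0.021 m) and z of jar_c in the frame of crate below 0.04 m and contact force between jar_c and crate above 2.5 N and angle between jar_c's own z axis and vertical below 0.15 rad and linear speed of jar_c below 0.03 m/s) or (x of jar_c in the frame of tray between -0.06 and 0.06 m and y of jar_c in the frame of tray between -0.066 and 0.066 m and z of jar_c in the frame of tray below 0.039 m and contact force between jar_c and tray below 2.5 N and angle between jar_c's own z axis and vertical below 0.15 rad and linear speed of jar_c below 0.03 m/s)) and (((horizontal distance between jar_d and cell_1 below 0.021 m or horizontal distance between jar_d and cell_2 below 0.021 m or horizontal distance between jar_d and cell_3 below 0.021 m or horizontal distance between jar_d and cell_4 below 0.021 m) and z of jar_d in the frame of crate below 0.04 m and contact force between jar_d and crate above 2.5 N and angle between jar_d's own z axis and vertical below 0.15 rad and linear speed of jar_d below 0.03 m/s) or (x of jar_d in the frame of tray between -0.06 and 0.06 m and y of jar_d in the frame of tray between -0.066 and 0.066 m and z of jar_d in the frame of tray below 0.039 m and contact force between jar_d and tray below 2.5 N and angle between jar_d's own z axis and vertical below 0.15 rad and linear speed of jar_d below 0.03 m/s)) and (((horizontal distance between jar_e and cell_1 below 0.021 m or horizontal distance between jar_e and cell_2 below 0.021 m or horizontal distance between jar_e and cell_3 below 0.021 m or horizontal distance between jar_e and cell_4 below 0.021 m) and z of jar_e in the frame of crate below 0.04 m and contact force between jar_e and crate above 2.5 N and angle between jar_e's own z axis and vertical below 0.15 rad and linear speed of jar_e below 0.03 m/s) or (x of jar_e in the frame of tray between -0.06 and 0.06 m and y of jar_e in the frame of tray between -0.066 and 0.066 m and z of jar_e in the frame of tray below 0.039 m and contact force between jar_e and tray below 2.5 N and angle between jar_e's own z axis and vertical below 0.15 rad and linear speed of jar_e below 0.03 m/s)) and (((horizontal distance between jar_f and cell_1 below 0.021 m or horizontal distance between jar_f and cell_2 below 0.021 m or horizontal distance between jar_f and cell_3 below 0.021 m or horizontal distance between jar_f and cell_4 below 0.021 m) and z of jar_f in the frame of crate below 0.04 m and contact force between jar_f and crate above 2.5 N and angle between jar_f's own z axis and vertical below 0.15 rad and linear speed of jar_f below 0.03 m/s) or (x of jar_f in the frame of tray between -0.06 and 0.06 m and y of jar_f in the frame of tray between -0.066 and 0.066 m and z of jar_f in the frame of tray below 0.039 m and contact force between jar_f and tray below 2.5 N and angle between jar_f's own z axis and vertical below 0.15 rad and linear speed of jar_f below 0.03 m/s)) and value of joint handle above 0.9 rad), for 0.3 s.
At the end, for the whole second after the job is handed in: every full jar stands on the floor of a crate cell (within 21 mm of its centre, upright within 0.15 rad, at rest), every empty jar stands in the tray on its floor, upright and at rest (full: rests with more than 2.5 N), and the handle is upright (below 0.15 rad) ((((horizontal distance between jar_a and cell_1 below 0.021 m or horizontal distance between jar_a and cell_2 below 0.021 m or horizontal distance between jar_a and cell_3 below 0.021 m or horizontal distance between jar_a and cell_4 below 0.021 m) and z of jar_a in the frame of crate below 0.04 m and contact force between jar_a and crate above 2.5 N and angle between jar_a's own z axis and vertical below 0.15 rad and linear speed of jar_a below 0.03 m/s) or (x of jar_a in the frame of tray between -0.06 and 0.06 m and y of jar_a in the frame of tray between -0.066 and 0.066 m and z of jar_a in the frame of tray below 0.039 m and contact force between jar_a and tray below 2.5 N and angle between jar_a's own z axis and vertical below 0.15 rad and linear speed of jar_a below 0.03 m/s)) and (((horizontal distance between jar_b and cell_1 below 0.021 m or horizontal distance between jar_b and cell_2 below 0.021 m or horizontal distance between jar_b and cell_3 below 0.021 m or horizontal distance between jar_b and cell_4 below 0.021 m) and z of jar_b in the frame of crate below 0.04 m and contact force between jar_b and crate above 2.5 N and angle between jar_b's own z axis and vertical below 0.15 rad and linear speed of jar_b below 0.03 m/s) or (x of jar_b in the frame of tray between -0.06 and 0.06 m and y of jar_b in the frame of tray between -0.066 and 0.066 m and z of jar_b in the frame of tray below 0.039 m and contact force between jar_b and tray below 2.5 N and angle between jar_b's own z axis and vertical below 0.15 rad and linear speed of jar_b below 0.03 m/s)) and (((horizontal distance between jar_c and cell_1 below 0.021 m or horizontal distance between jar_c and cell_2 below 0.021 m or horizontal distance between jar_c and cell_3 below 0.021 m or horizontal distance between jar_c and cell_4 below 0.021 m) and z of jar_c in the frame of crate below 0.04 m and contact force between jar_c and crate above 2.5 N and angle between jar_c's own z axis and vertical below 0.15 rad and linear speed of jar_c below 0.03 m/s) or (x of jar_c in the frame of tray between -0.06 and 0.06 m and y of jar_c in the frame of tray between -0.066 and 0.066 m and z of jar_c in the frame of tray below 0.039 m and contact force between jar_c and tray below 2.5 N and angle between jar_c's own z axis and vertical below 0.15 rad and linear speed of jar_c below 0.03 m/s)) and (((horizontal distance between jar_d and cell_1 below 0.021 m or horizontal distance between jar_d and cell_2 below 0.021 m or horizontal distance between jar_d and cell_3 below 0.021 m or horizontal distance between jar_d and cell_4 below 0.021 m) and z of jar_d in the frame of crate below 0.04 m and contact force between jar_d and crate above 2.5 N and angle between jar_d's own z axis and vertical below 0.15 rad and linear speed of jar_d below 0.03 m/s) or (x of jar_d in the frame of tray between -0.06 and 0.06 m and y of jar_d in the frame of tray between -0.066 and 0.066 m and z of jar_d in the frame of tray below 0.039 m and contact force between jar_d and tray below 2.5 N and angle between jar_d's own z axis and vertical below 0.15 rad and linear speed of jar_d below 0.03 m/s)) and (((horizontal distance between jar_e and cell_1 below 0.021 m or horizontal distance between jar_e and cell_2 below 0.021 m or horizontal distance between jar_e and cell_3 below 0.021 m or horizontal distance between jar_e and cell_4 below 0.021 m) and z of jar_e in the frame of crate below 0.04 m and contact force between jar_e and crate above 2.5 N and angle between jar_e's own z axis and vertical below 0.15 rad and linear speed of jar_e below 0.03 m/s) or (x of jar_e in the frame of tray between -0.06 and 0.06 m and y of jar_e in the frame of tray between -0.066 and 0.066 m and z of jar_e in the frame of tray below 0.039 m and contact force between jar_e and tray below 2.5 N and angle between jar_e's own z axis and vertical below 0.15 rad and linear speed of jar_e below 0.03 m/s)) and (((horizontal distance between jar_f and cell_1 below 0.021 m or horizontal distance between jar_f and cell_2 below 0.021 m or horizontal distance between jar_f and cell_3 below 0.021 m or horizontal distance between jar_f and cell_4 below 0.021 m) and z of jar_f in the frame of crate below 0.04 m and contact force between jar_f and crate above 2.5 N and angle between jar_f's own z axis and vertical below 0.15 rad and linear speed of jar_f below 0.03 m/s) or (x of jar_f in the frame of tray between -0.06 and 0.06 m and y of jar_f in the frame of tray between -0.066 and 0.066 m and z of jar_f in the frame of tray below 0.039 m and contact force between jar_f and tray below 2.5 N and angle between jar_f's own z axis and vertical below 0.15 rad and linear speed of jar_f below 0.03 m/s)) and value of joint handle below 0.15 rad); the robot touches nothing.
It fails at once if the loupe, tape, mug, whetstone or scraper is pushed more than 5 cm from its place (distance of any of loupe, tape_puck, mug, whetstone, red_scraper from where it was at the start of the episode above 0.05 m).
It fails at once if the mug is tipped over (angle between mug's own z axis and vertical above 0.6 rad).
Of jar_a, jar_b, jar_c, jar_d, jar_e, jar_f only 4 to 6 are there at a start; the rules pass over those that are not, and their reading is None.
At some moment in a run one of jar_a, jar_b, jar_c, jar_d, jar_e, jar_f may be knocked a few centimetres aside while the robot is not near it.
It also fails if it takes over 210 s, if anything falls off the work surface, if the arm or the gripper's body presses on something with over 40 N, if the wrist force passes 120 N, or if a joint passes its speed limit or range.

### The arm

A 7-joint arm with a two-finger parallel gripper is mounted at the origin on a cart in front of the work surface, level with it; the furniture and walls round the work are solid. World frame = base frame: x ahead of the robot, y to its left, z up, the work surface at z = 0. Lengths are in mm, angles in rad, forces in N, time in s.
With the tool pointing down it reaches from about 425 to 1025 mm from the base axis. Payload 3.6 kg.
Tool frame: the origin (TCP) lies midway between the tips of the shut fingers; the grasp point (between the pads) lies 19 mm behind it (arm.hold_point_z is the distance from the TCP to the grasp point, in mm); z points along the fingers, y is the line along which they close (so a half turn about z gives the same grasp; the last joint's range is limited). The gripper opens to 85 mm and grips with 20 to 120 N. Pads are 22 mm wide; open, the fingers measure 114 mm over their backs; the gripper's body (76 mm by 85 mm) begins 54 mm behind the grasp point. The pads swing forward as they close: fully open they stand 13 mm farther back than shut.
Start: joints at [1.008, 0.591, 0.048, 1.609, -0.033, 0.943, -0.034], TCP at [327.569, -646.783, 231.302] pointing down, gripper open.
Joint ranges: [-2.69, 2.69], [-0.47, 2.24], [-1.27, 1.36], [0.19, 2.51], [-1.53, 4.68], [0.08, 2.07], [-3.09, 3.09]. Speed limits (rad/s): [2.57, 2.57, 3.14, 3.14, 3.14, 3.14, 3.14].

### API

Orientations are given as [roll, pitch, yaw] about the fixed x, y, z axes, in that order (R = Rz(yaw) Ry(pitch) Rx(roll)).
In Python, from bench import observe, snapshot, get_calibration, arm gives the robot as it stands.
- The arm moves only by the tool apply_moves, never from a script. Its argument "moves" is a list of rows, each a list of 3 entries, a list of its own where there are three numbers: the shift along the tool's x, y, z scaled (see below), then the turn about the tool's z scaled (see below), then the closure, from 0 (fully open) to 1 (shut). A call has 1 to 12 rows; each row shifts and turns the commanded pose from where the row before left it, along the tool's axes as they then stand; what a row does not reach is not made up. The controller multiplies each number of a shift by 0.3 m and each number of a turn by 360 degrees. A row lasts 1/8 s, in which the tool goes at most 62.5 mm and 10.7 degrees, less where a joint would pass 70% of its speed; a pose out of reach is approached as far as the arm can. A call with a number of a shift or a turn outside -1 to 1 is refused whole. A call with a gripper value outside its range is refused whole. The fingers move at their own pace and stop on an object; "squeeze" is the grip in N (left out, the last holds). Time passes only in rows, so rows that do not move let the fingers close. It gives the time, the measured TCP pose, the force, the opening and the grip force at its end, in the units of the state.
- observe(): the state, without advancing time (a new reading comes with each control period).
- snapshot(name): name is "side" or "top" or "wrist"; returns the picture (420x560x3 uint8, blue, green, red); there is no depth.
- get_calibration(name): a dict with "fx", "fy", "cx", "cy" (pixels), "extrinsics" (4x4, takes a point from world to camera coordinates); the wrist camera has in their place "tool_from_camera" (4x4, takes a point from camera to tool coordinates, whose origin is the TCP and whose axes are the flange's). Camera axes: x right, y up, looking along -z (the intrinsics and any distortion apply to the point x, -y, -z); pixel columns grow to the right and rows downward; lengths in mm; the calibration is good to about 2 mm. A picture is of the moment at which its call begins: read the wrist's pose just before it. get_calibration takes no time and is no camera call.
- arm.finish_job(): hands the job in; it is judged then, once.
The state is a dict: "clock": time; "q": joint angles; "dq": joint speeds; "joint_torque": joint torques, N m; "tcp_pos": TCP position; "eef_rot": TCP orientation; "contact_force": force on the tool from outside, world axes, zero at the start; "moment": the same for the moment, N m; "width": finger opening in mm; "grasp_force": force on a finger pad.
Only numpy, scipy, OpenCV 4.12 (cv2) and the standard library are available. Lean on these libraries where they do the work, as an engineer would, in place of code of your own. Each camera call takes 0.05 s, during which the arm holds its last target. There are 200 camera calls.

## Working session

There is one attempt and no reset: what is moved stays moved. The work goes in short steps, Python scripts to look and compute and a tool call to move; the robot and the scene stay as the last step left them, time stands still between calls to the robot, and variables do not carry over. Pictures are saved under pics/ and viewed, at most 14 in all, crops included, and the job is handed in when it is done.

Besides the shell and the picture viewer there is one more tool, called as a command line: name --argument value ..., lists and objects as JSON in quotes. apply_moves: Moves the arm, as the interface text tells. Shifts and turns lie within -1 to 1; 1 stands for 0.3 m of shift or 360 degrees of turn. Its arguments: {"type":"object","properties":{"moves":{"type":"array"},"squeeze":{"type":"number"}},"required":["moves"]}

```bash
ls; mkdir -p pics; cat > h.py <<'E'
import numpy as np, cv2
from bench import observe, snapshot, get_calibration, arm
E
python3 - <<'E'
from h import *
s=observe(); print({k:np.round(v,3).tolist() if v is not None else None for k,v in s.items()}, arm.hold_point_z)
for n in("top","side"):
    cv2.imwrite(f"pics/{n}0.png",snapshot(n)); c=get_calibration(n); print(n,{k:np.round(v,3).tolist() if not isinstance(v,str) else v for k,v in c.items()})
print(get_calibration("wrist"))
E
```

```text
pics
{'clock': 0.0, 'q': [1.009, 0.592, 0.048, 1.61, -0.033, 0.943, -0.034], 'dq': [0.001, 0.0, 0.002, 0.001, -0.001, -0.001, 0.0], 'joint_torque': [0.001, -54.868, 1.547, -19.812, 0.009, 0.009, -0.0], 'tcp_pos': [327.189, -646.034, 230.125], 'eef_rot': [-3.139, 0.0, 0.469], 'contact_force': [0.21, 0.033, -0.391], 'moment': [0.018, 0.005, 0.025], 'grasp_force': 0.0, 'width': 85.659} 18.700000000000003
top {'fx': 536.232, 'fy': 536.232, 'cx': 279.567, 'cy': 212.846, 'extrinsics': [[-0.471, -0.882, -0.01, 230.268], [0.789, -0.426, 0.443, -573.582], [-0.395, 0.2, 0.896, -1687.719], [0.0, 0.0, 0.0, 1.0]]}
side {'fx': 525.902, 'fy': 525.902, 'cx': 283.68, 'cy': 207.793, 'extrinsics': [[0.997, 0.076, -0.006, -571.809], [-0.039, 0.577, 0.816, -50.419], [0.066, -0.813, 0.578, -2019.155], [0.0, 0.0, 0.0, 1.0]]}
{'fx': 359.5919968299407, 'fy': 359.5919968299407, 'cx': 277.87470201779706, 'cy': 214.0205381249445, 'tool_from_camera': array([[-5.57126191e-05,  9.62181315e-01,  2.72409827e-01,
         6.99915182e+01],
       [ 9.99999998e-01,  4.90040165e-05,  3.14301066e-05,
        -2.10355978e-02],
       [ 1.68922856e-05,  2.72409829e-01, -9.62181316e-01,
        -1.42672421e+02],
       [ 0.00000000e+00,  0.00000000e+00,  0.00000000e+00,
         1.00000000e+00]])}
```

View pics/top0.png

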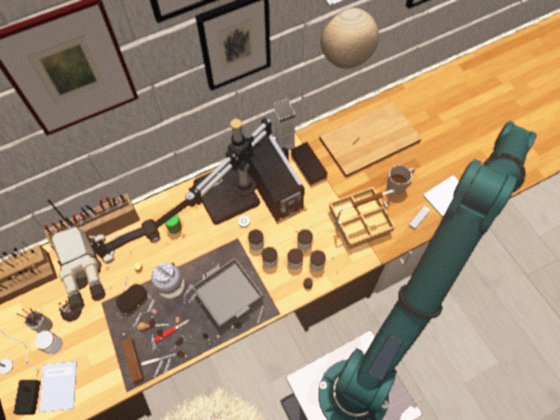

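View pics/side0.png

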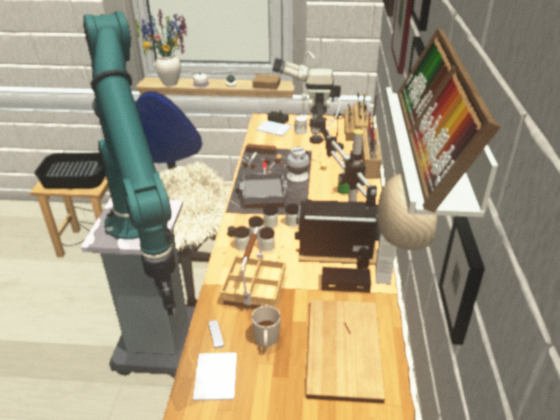

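The top view shows five white jars with black caps at (256,240), (270,258), (295,260), (305,239) and (317,262). Things that could be mistaken for them:
- green look-alike at (173,224)
- loupe at (308,283)
- tape at (243,221)
- mug at (398,178)
- white cup at (48,342)

The crate is at (361,217) and the tray at (228,293). I'll check the choice in one close crop.

```bash
cat >> h.py <<'E'
def cal(n,s=None):
    c=get_calibration(n)
    if n=="wrist":
        from scipy.spatial.transform import Rotation as Ro
        s=s or observe(); T=np.eye(4); T[:3,:3]=Ro.from_euler("xyz",s["eef_rot"]).as_matrix(); T[:3,3]=s["tcp_pos"]
        M=T@np.array(c["tool_from_camera"])
    else: M=np.linalg.inv(np.array(c["extrinsics"]))
    return c,M
def ray(n,u,v,z,s=None):
    c,M=cal(n,s); d=M[:3,:3]@np.array([(u-c["cx"])/c["fx"],-(v-c["cy"])/c["fy"],-1]); o=M[:3,3]
    return (o+d*(z-o[2])/d[2])[:2]
def proj(n,p,s=None):
    c,M=cal(n,s); q=np.linalg.inv(M)@np.r_[p,1]
    return np.array([c["cx"]-c["fx"]*q[0]/q[2],c["cy"]+c["fy"]*q[1]/q[2]])
E
python3 - <<'E'
from h import *
im=cv2.imread("pics/top0.png"); cv2.imwrite("pics/c1.png",cv2.resize(im[165:315,200:420],None,fx=3.6,fy=3.6,interpolation=cv2.INTER_CUBIC))
for u,v in[(256,236),(270,254),(295,256),(305,235),(317,258)]: print(np.round(ray("top",u,v,72)))
print(ray("top",361,217,61),ray("top",228,292,45),ray("top",308,283,15), ray("top",243,221,10))
E
```

```text
[602.  31.]
[520.  20.]
[473. -52.]
[ 525. -120.]
[ 431. -114.]
[ 495.81687952 -330.40851179] [475.35306757 202.51543914] [384.46215882 -54.67595186] [703.48098053  36.29538234]
```

View pics/c1.png

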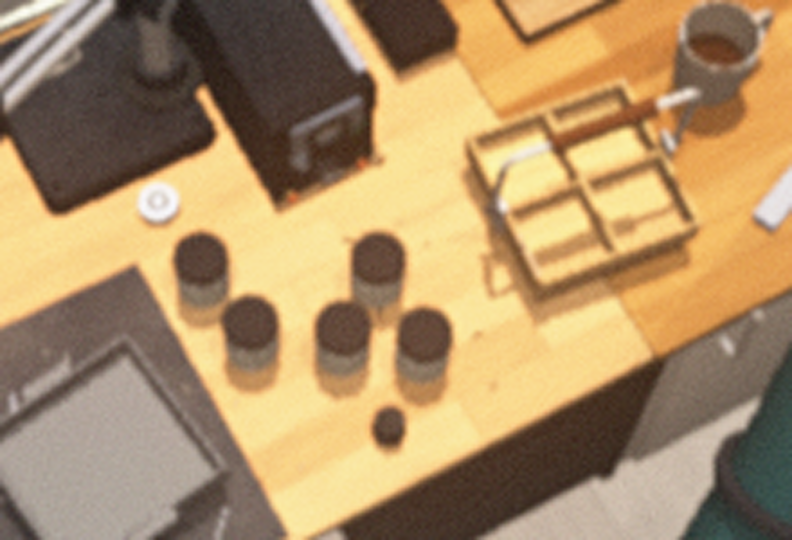

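Five jars confirmed by their white bodies and black caps; crop pixels of the caps are (201,258), (251,323), (343,328), (378,260) and (424,335). The crate's corners are at (470,145), (625,88), (693,222) and (540,290), and its handle is upright with the grip centre near (607,122).

```bash
python3 - <<'E'
from h import *
f=lambda p:(p[0]/3.6+199.86,p[1]/3.6+164.86)
for p in[(201,258),(251,323),(343,328),(378,260),(424,335)]: print("jar",np.round(ray("top",*f(p),72),1))
C=[ray("top",*f(p),61) for p in[(470,145),(625,88),(693,222),(540,290)]]
print("crate",np.round(C,1).tolist(),np.mean(C,0))
for i in range(4): d=C[(i+1)%4]-C[i]; print(np.hypot(*d),np.degrees(np.arctan2(d[1],d[0])))
print("grip",ray("top",*f((610,122)),183))
T=[ray("top",*f(p),58) for p in[(125,342),(222,468)]]; print("tray",T)
E
```

```text
jar [600.8  33.2]
jar [518.6  22. ]
jar [473. -52.]
jar [ 518.3 -115.3]
jar [ 430.6 -115.7]
crate [[587.8, -259.3], [569.3, -429.2], [412.2, -407.2], [421.5, -239.1]] [ 497.68448435 -333.70883452]
170.93068233527194 -96.2129431504357
158.56225092034737 172.02671777813867
168.4349308356856 86.84119633697057
167.47517722902057 -6.943674278800253
grip [ 497.24752479 -345.79485501]
tray [array([563.30523413, 133.98224135]), array([409.45673975, 109.6117634 ])]
```

apply_moves --moves '[[[0,0,-0.07],-0.027,0],[[0,0,-0.07],-0.027,0],[[0,0,-0.07],-0.027,0],[[0,0,-0.07],-0.027,0],[[0,0,-0.07],-0.027,0],[[0,0,-0.07],-0.027,0],[[0.17,0.079,0],0,0],[[0.17,0.079,0],0,0],[[0.17,0.079,0],0,0],[[0.17,0.079,0],0,0],[[0.17,0.079,0],0,0],[[0,0,0],0,0]]'

```text
clock: 1.6
tcp_pos: [470.8, -396.0, 357.3]
eef_rot: [3.14, -0.003, 1.498]
contact_force: [-0.3, -0.1, -0.1]
width: 85.4
grasp_force: 0.0
```

```bash
cat >> h.py <<'E'
def go(x,y,z,yawdeg,grasp=False):
    """print remaining shift in tool axes / 0.3 m, and turn / 360 deg"""
    s=observe(); p=np.array(s["tcp_pos"]); a=s["eef_rot"][2]; t=np.radians(yawdeg)
    d=np.array([x,y,z])-p; turn=-((yawdeg-np.degrees(a)+180)%360-180)/360
    f=lambda b:np.round(np.array([d[0]*np.cos(b)+d[1]*np.sin(b),d[0]*np.sin(b)-d[1]*np.cos(b),-d[2]])/300,3).tolist()
    print("pos",np.round(p,1).tolist(),"yaw",round(np.degrees(a),1),"| now-axes",f(a),"after-turn",f(t),"turn",round(turn,4),"dist",round(np.linalg.norm(d)))
E
python3 - <<'E'
from h import *
go(497,-340,330,85); s=observe(); print(s["eef_rot"],s["q"],s["contact_force"])
cv2.imwrite("pics/w1.png",snapshot("wrist"))
E
```

```text
pos [470.8, -396.0, 357.3] yaw 85.8 | now-axes [0.193, 0.073, 0.091] after-turn [0.194, 0.071, 0.091] turn 0.0022 dist 68
[ 3.14036304 -0.00334739  1.49757472] [ 0.84482917  0.34597007 -0.29226755  1.7169447   0.10615655  1.09508699
  0.44695514] [-0.31518289 -0.14422829 -0.12350805]
```

View pics/w1.png

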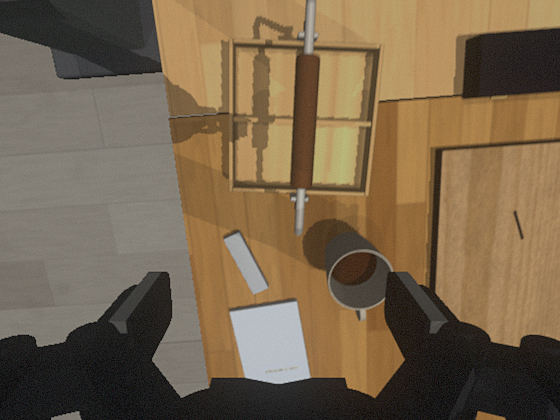

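The wrist view shows the crate's rim corners at (231,39), (382,46), (368,194) and (231,191). The wooden grip is centred at (306,121), with the mug at (357,275) and the whetstone at (246,263).

```bash
python3 - <<'E'
from h import *
C=np.array([ray("wrist",*p,61) for p in[(231,39),(382,46),(368,194),(231,191)]])
print(np.round(C),C.mean(0))
for i in range(4): d=C[(i+1)%4]-C[i]; print(np.hypot(*d),np.degrees(np.arctan2(d[1],d[0])))
for p in[(308,55),(304,188),(306,121)]: print("grip",ray("wrist",*p,183))
print("hinge",ray("wrist",305,47,68),ray("wrist",299,198,68))
g=ray("wrist",306,121,183); go(*g,182,85)
E
```

```text
[[ 429. -248.]
 [ 597. -268.]
 [ 579. -437.]
 [ 409. -420.]] [ 503.53614054 -343.22771525]
169.0762648158026 -6.911571598971945
169.69885124644276 -95.88065934336156
170.9714786265429 174.2257628600122
173.06908583343193 83.48294060118384
grip [ 502.71682037 -287.55618086]
grip [ 493.01638807 -397.37838876]
grip [ 498.12641938 -339.37998184]
hinge [ 510.07004631 -263.57949581] [ 492.81737792 -433.7104172 ]
pos [468.5, -399.7, 357.1] yaw 85.5 | now-axes [0.208, 0.083, 0.584] after-turn [0.209, 0.081, 0.584] turn 0.0014 dist 188
```

apply_moves --moves '[[[0.1,0.05,0],0.0015,0.3],[[0.108,0.045,0],0,0.3],[[0,0,0],0,0.3],[[0,0,0.15],0,0.2],[[0,0,0.15],0,0.2],[[0,0,0],0,0.2],[[0,0,0],0,0.2]]'

```text
clock: 2.52
tcp_pos: [501.2, -344.9, 268.6]
eef_rot: [3.14, 0.001, 1.475]
contact_force: [0.3, 0.3, 1.1]
width: 68.3
grasp_force: 0.0
```

```bash
python3 - <<'E'
from h import *
s=observe(); go(500,-338,160,85); im=snapshot("wrist")
cv2.imwrite("pics/w2.png",im)
E
```

```text
pos [501.2, -344.9, 268.6] yaw 84.5 | now-axes [0.022, -0.006, 0.362] after-turn [0.023, -0.006, 0.362] turn -0.0013 dist 109
```

View pics/w2.png

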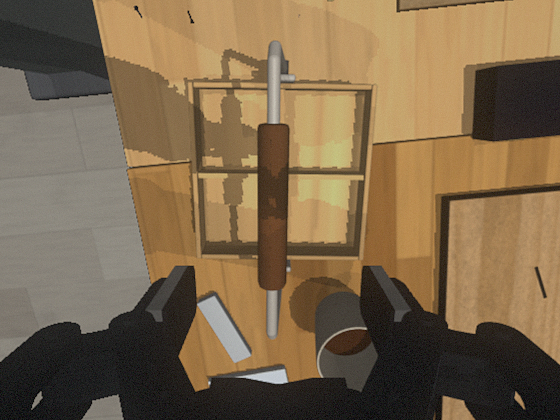

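The grip is centred at (272,206) between the fingers' column, and the crate's rim corners are at (188,82), (376,85), (364,260) and (200,257).

```bash
python3 - <<'E'
from h import *
s=observe();print(s["tcp_pos"])
C=np.array([ray("wrist",*p,61) for p in[(190,83),(375,86),(363,258),(201,256)]])
print(np.round(C),C.mean(0))
for i in range(4): d=C[(i+1)%4]-C[i]; print(np.hypot(*d),np.degrees(np.arctan2(d[1],d[0])))
for p in[(273,127),(272,286),(272.5,206)]: print("grip",ray("wrist",*p,183))
E
```

```text
[ 501.8589073  -344.72666749  269.26596147]
[[ 432. -243.]
 [ 601. -261.]
 [ 585. -431.]
 [ 416. -413.]] [ 508.53376848 -337.09074009]
170.23500624777947 -6.311996677652464
170.85877168229555 -95.43512098601899
170.2130030418501 173.69878418087478
170.8911335938128 84.57209198477511
grip [ 505.62252791 -284.19305784]
grip [ 494.21140838 -392.14437669]
grip [ 500.30869844 -334.44320828]
```

apply_moves --moves '[[[0.028,-0.004,0.1],-0.001,0.2],[[0,0,0.13],0,0.2],[[0,0,0.13],0,0.2],[[0,0,0],0,0.4],[[0,0,0],0,0.62],[[0,0,0],0,0.62]]'

```text
clock: 3.32
tcp_pos: [502.2, -335.5, 161.7]
eef_rot: [3.138, 0.002, 1.483]
contact_force: [0.6, -0.8, -0.6]
width: 32.5
grasp_force: 0.0
```

```bash
python3 - <<'E'
from h import *
go(502-107*.995,-336+107*.105,90,85); print(observe()["width"])
E
```

```text
pos [502.2, -335.5, 161.7] yaw 85.0 | now-axes [0.005, -0.357, 0.239] after-turn [0.005, -0.357, 0.239] turn -0.0 dist 129
32.53309719115371
```

apply_moves --moves '[[[0,-0.055,0.007],0,0.62],[[0,-0.073,0.023],0,0.62],[[0,-0.067,0.037],0,0.62],[[0,-0.058,0.05],0,0.62],[[0,-0.048,0.06],0,0.62],[[0,-0.035,0.063],0,0.62],[[0,-0.02,0],0,0.62],[[0,0,0],0,0.62],[[0,0,0],0,0.62]]'

```text
clock: 4.45
tcp_pos: [397.8, -326.2, 88.5]
eef_rot: [3.133, 0.002, 1.484]
contact_force: [6.1, -0.9, -3.5]
width: 32.2
grasp_force: 3.0
```

```bash
python3 - <<'E'
from h import *
go(397,-325,90,85); im=snapshot("wrist")
cv2.imwrite("pics/w3.png",im)
E
```

```text
pos [397.8, -326.2, 88.5] yaw 85.0 | now-axes [0.004, -0.003, -0.005] after-turn [0.004, -0.003, -0.005] turn 0.0001 dist 2
```

View pics/w3.png

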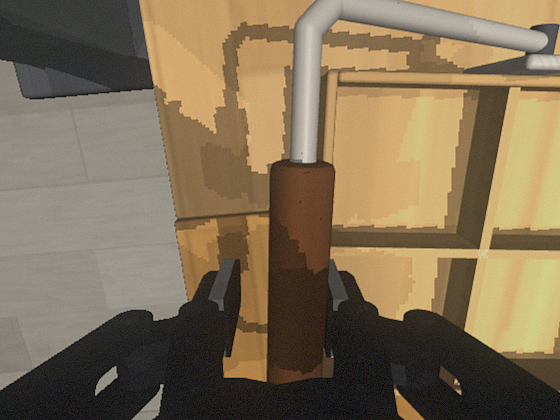

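The handle is folded forward with the grip between the fingers (bar columns 270–331, end at row 165), and its arm runs back to the hinge at (545,40).

```bash
python3 - <<'E'
from h import *
c,M=cal("wrist")
for u0,u1,v in[(271,332,175),(268.5,331.5,230)]:
    u=(u0+u1)/2; D=c["fx"]*20/(u1-u0); p=np.array([(u-c["cx"])/c["fx"]*D,-(v-c["cy"])/c["fy"]*D,-D,1]); print((M@p)[:3])
for z in(100,105,110,115,120):print(z,ray("wrist",301,210,z))
print(observe()["contact_force"])
E
```

```text
[ 410.26980385 -277.32369034  114.26191445]
[ 408.07578685 -293.34369598  122.76405624]
100 [ 410.02068966 -293.16582363]
105 [ 409.76280818 -291.76846944]
110 [ 409.5049267  -290.37111526]
115 [ 409.24704522 -288.97376108]
120 [ 408.98916374 -287.5764069 ]
[ 6.39095996 -0.80021306 -2.954842  ]
```

apply_moves --moves '[[[0,-0.02,0.01],0,0.62],[[0,-0.02,0.01],0,0.62],[[0,0,0],0,0.62],[[0,0,0],0,0.62]]'

```text
clock: 5.0
tcp_pos: [395.3, -326.3, 83.7]
eef_rot: [3.116, 0.005, 1.488]
contact_force: [17.6, -0.7, -9.4]
width: 32.2
grasp_force: 8.7
```

apply_moves --moves '[[[0,0.045,-0.02],0,0.4],[[0,0,-0.15],0,0.3],[[0,0,-0.2],0,0],[[0,0,-0.2],0,0],[[0.1,0.1,-0.2],0,0],[[0.15,0.08,-0.1],0,0],[[0.18,0.07,0],0,0],[[0.18,0.03,0],0,0],[[0.1,0,0],0,0],[[0,0,0],0,0],[[0,0,0],0,0]]'

```text
clock: 6.38
tcp_pos: [491.8, -126.1, 333.3]
eef_rot: [-3.14, 0.001, 1.482]
contact_force: [-0.1, 0.5, 0.0]
width: 85.6
grasp_force: 0.0
```

```bash
python3 - <<'E'
from h import *
go(490,-130,360,85); im=snapshot("wrist")
cv2.imwrite("pics/w4.png",im)
E
```

```text
pos [491.8, -126.1, 333.3] yaw 84.9 | now-axes [-0.013, -0.005, -0.089] after-turn [-0.013, -0.005, -0.089] turn -0.0003 dist 27
```

View pics/w4.png

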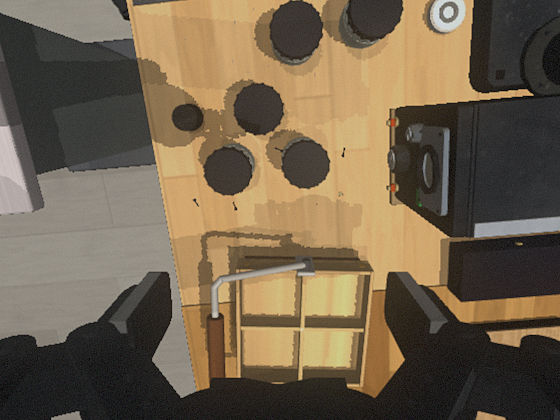

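The five caps are at (296,28), (374,13), (258,108), (228,170) and (305,162), with the loupe at (188,117) and the tape at (447,13). The handle is folded to the front, and the crate divider crosses at (301,326).

```bash
cat >> h.py <<'E'
def jars(im,s,thr=62):
    """dark round caps of about 54 mm seen from the wrist -> world xy at z=72"""
    g=cv2.GaussianBlur(im,(5,5),0).max(2); m=(g<thr).astype(np.uint8); m=cv2.morphologyEx(m,cv2.MORPH_OPEN,np.ones((5,5)))
    out=[]
    for c in cv2.findContours(m,cv2.RETR_EXTERNAL,cv2.CHAIN_APPROX_NONE)[0]:
        if cv2.contourArea(c)<300: continue
        (u,v),r=cv2.minEnclosingCircle(c); p=ray("wrist",u,v,72,s); R=np.hypot(*(ray("wrist",u+r,v,72,s)-p))
        if cv2.contourArea(c)>.8*np.pi*r*r and 20<R<34: out.append((round(u),round(v),*np.round(p,1).tolist(),round(R,1)))
    return out
E
python3 - <<'E'
from h import *
s=observe(); im=cv2.imread("pics/w4.png")
print("blobs:",*jars(im,s),sep="\n")
for p in[(296,28),(374,15),(258,108),(228,170),(305,162)]: print(ray("wrist",*p,72), im[p[1],p[0]])
print("cross",ray("wrist",301,326,61),"corners",ray("wrist",239,271,61),ray("wrist",372,270,61))
print("grip end",ray("wrist",216,318,110)); print(observe()["tcp_pos"])
E
```

```text
blobs:
[524.62370465  22.75775957] [50 53 56]
[603.87386516  27.50528731] [54 53 59]
[477.88961378 -51.42359337] [54 56 63]
[ 437.11258223 -115.11219745] [49 53 64]
[ 524.26820738 -113.94633662] [56 69 75]
cross [ 504.71131768 -330.09611182] corners [ 432.86914169 -244.46117021] [ 599.27173195 -258.11900467]
grip end [ 407.21931808 -278.54400303]
[ 492.00565308 -126.57255922  333.22568597]
```

```bash
python3 - <<'E'
from h import *
s=observe(); im=cv2.imread("pics/w4.png")
for t in(75,85,95): print(t,*jars(im,s,t),sep="\n")
go(524,-114,120,129); print(s["q"][6], ray("wrist",392,158,80))
E
```

```text
75
(228, 170, 436.9, -115.1, np.float64(26.8))
(305, 163, 523.8, -115.1, np.float64(26.2))
(258, 108, 477.8, -51.7, np.float64(27.0))
(294, 29, 522.3, 22.0, np.float64(30.4))
85
(228, 170, 436.9, -115.0, np.float64(27.1))
(304, 163, 523.6, -115.0, np.float64(26.9))
(258, 109, 477.6, -51.9, np.float64(27.5))
95
(228, 170, 436.9, -114.9, np.float64(27.6))
(304, 163, 523.6, -114.9, np.float64(27.7))
(258, 108, 477.3, -51.9, np.float64(27.9))
pos [492.0, -126.6, 333.2] yaw 84.8 | now-axes [0.051, 0.102, 0.711] after-turn [-0.035, 0.109, 0.711] turn -0.1227 dist 216
-0.059695379986430576 [ 619.01012801 -117.04215245]
```

apply_moves --moves '[[[0,0,0.1],-0.0246,0.1],[[0,0,0.1],-0.0246,0.1],[[0,0,0.1],-0.0246,0.1],[[0,0,0.1],-0.0246,0.1],[[0,0,0.1],-0.0246,0.1],[[-0.035,0.109,0],0,0.1],[[0,0,0],0,0.1],[[0,0,0],0,0.1]]'

```text
clock: 7.42
tcp_pos: [524.2, -113.6, 183.1]
eef_rot: [-3.14, -0.0, 2.254]
contact_force: [-0.7, 1.0, 0.6]
width: 76.6
grasp_force: 0.0
```

```bash
python3 - <<'E'
from h import *
go(524,-115,38,129)
E
```

```text
pos [524.2, -113.6, 183.1] yaw 129.2 | now-axes [-0.003, -0.004, 0.484] after-turn [-0.003, -0.004, 0.484] turn 0.0004 dist 145
```

apply_moves --moves '[[[-0.003,-0.004,0.17],0,0.1],[[0,0,0.17],0,0.1],[[0,0,0.144],0,0.1],[[0,0,0],0,0.1],[[0,0,0],0,0.6],[[0,0,0],0,0.6],[[0,0,0],0,0.6],[[0,0,-0.08],0,0.6],[[0,0,-0.16],0,0.6],[[0,0,-0.16],0,0.6],[[0,0,0],0,0.6],[[0,0,0],0,0.6]]' --squeeze 50

```text
clock: 8.93
tcp_pos: [524.0, -113.9, 158.2]
eef_rot: [-3.141, 0.0, 2.256]
contact_force: [0.0, -0.5, -0.8]
width: 53.0
grasp_force: 52.7
```

```bash
python3 - <<'E'
from h import *
s=observe(); print(s["contact_force"],s["width"],s["grasp_force"])
R=np.array([[np.cos(-.103),-np.sin(-.103)],[np.sin(-.103),np.cos(-.103)]])
for n,p in enumerate([(-42.5,42.5),(-42.5,-42.5),(42.5,42.5),(42.5,-42.5)]): print(n+1,R@p+[508,-337])
go(*(R@[42.5,42.5]+[508,-337]),200,129)
E
```

```text
[ 0.04374478 -0.48740595 -0.77927134] 52.96994344536268 52.688918709754944
1 [ 470.09500597 -290.35547806]
2 [ 461.35547806 -374.90499403]
3 [ 554.64452194 -299.09500597]
4 [ 545.90499403 -383.64452194]
pos [524.0, -113.9, 158.2] yaw 129.3 | now-axes [-0.543, -0.312, -0.139] after-turn [-0.544, -0.309, -0.139] turn 0.0007 dist 192
```

The first jar, from (524,-115), is light (about 0.8 N), so it goes in the tray. I'll carry it there and look at the tray first.

apply_moves --moves '[[[0.13,0.076,-0.068],0,0.6],[[0.13,0.076,-0.068],0,0.6],[[0.13,0.076,-0.068],0,0.6],[[0.13,0.076,-0.068],0,0.6],[[0.13,0.076,-0.068],0,0.6],[[0,0,0],0,0.6],[[0,0,0],0,0.6]]'

```text
clock: 9.8
tcp_pos: [488.5, 108.7, 258.7]
eef_rot: [-3.138, -0.001, 2.257]
contact_force: [-0.3, 0.1, -1.5]
width: 52.8
grasp_force: 52.8
```

```bash
python3 - <<'E'
from h import *
s=observe(); print(s["contact_force"])
go(472,208,120,129); im=snapshot("wrist")
cv2.imwrite("pics/w5.png",im)
E
```

```text
[-0.25298283  0.11912796 -1.52663145]
pos [488.5, 108.7, 258.7] yaw 129.3 | now-axes [0.291, 0.167, 0.462] after-turn [0.292, 0.166, 0.462] turn 0.0008 dist 171
```

View pics/w5.png

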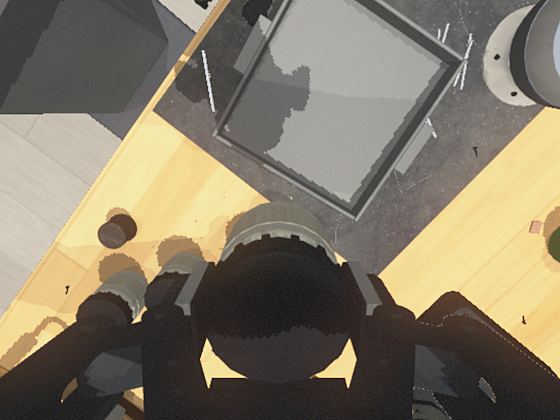

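The tray's rim corners are at (217,133), (357,218) and (464,62), with the held jar in front at (280,270). The tray is empty, and the ball vise is at the right, (530,50).

```bash
python3 - <<'E'
from h import *
s=observe(); s["tcp_pos"]=[488.5,108.7,258.7]
A,B,C=[ray("wrist",*p,58,s) for p in[(217,133),(357,218),(464,62)]]
print(A,B,C,"size",np.hypot(*(B-A)),np.hypot(*(C-B)),"ang",np.degrees(np.arctan2(*(B-A)[::-1])),np.degrees(np.arctan2(*(C-B)[::-1])),"centre",(A+C)/2)
c=(A+C)/2; ex=(B-A)/np.hypot(*(B-A)); ey=np.array([-ex[1],ex[0]])
for a,b in[(42,42),(-42,42),(42,-42),(-42,-42),(0,0)]: print(a,b,np.round(c+a*ex+b*ey,1))
go(*(c+42*ex+42*ey),69,129)
E
```

```text
[412.87222041 111.93294099] [570.14690034 133.58694173] [545.77457049 299.6060861 ] size 158.75837204680116 167.79858986108596 ang 7.839349300407228 98.35161306632958 centre [479.32339545 205.76951354]
42 42 [515.2 253.1]
-42 42 [432.  241.6]
42 -42 [526.7 169.9]
-42 -42 [443.4 158.4]
0 0 [479.3 205.8]
pos [488.6, 108.0, 258.5] yaw 129.2 | now-axes [0.319, 0.375, 0.632] after-turn [0.32, 0.373, 0.632] turn 0.0006 dist 240
```

apply_moves --moves '[[[0.08,0.094,0],0,0.6],[[0.08,0.094,0],0,0.6],[[0.08,0.094,0],0,0.6],[[0.08,0.093,0],0,0.6],[[0,0,0.15],0,0.6],[[0,0,0.15],0,0.6],[[0,0,0.15],0,0.6],[[0,0,0.15],0,0.6],[[0,0,0],0,0.6],[[0,0,0],0,0.6]]'

```text
clock: 11.1
tcp_pos: [516.5, 254.8, 80.6]
eef_rot: [3.141, 0.0, 2.255]
contact_force: [0.4, -0.3, -0.6]
width: 52.5
grasp_force: 52.9
```

```bash
python3 - <<'E'
from h import *
go(515,253,69,129)
E
```

```text
pos [516.5, 254.8, 80.6] yaw 129.2 | now-axes [-0.002, -0.008, 0.039] after-turn [-0.002, -0.008, 0.039] turn 0.0006 dist 12
```

apply_moves --moves '[[[-0.002,-0.008,0.034],0,0.6],[[0,0,0],0,0.6],[[0,0,0],0,0.25],[[0,0,0],0,0.2],[[0,0,-0.06],0,0.2],[[0,0,-0.2],0,0.1],[[0,0,-0.2],0.0246,0.1],[[0,0,-0.2],0.0246,0.1],[[0,0,-0.2],0.0246,0.1],[[0,0,0],0.0246,0.1],[[0,0,0],0.0246,0.1],[[-0.17,0,0],0,0.1]]'

```text
clock: 12.6
tcp_pos: [509.1, 207.1, 330.1]
eef_rot: [3.139, -0.005, 1.491]
contact_force: [0.6, -0.5, 0.3]
width: 76.9
grasp_force: 0.0
```

apply_moves --moves '[[[-0.18,0.016,0],0,0.1],[[-0.18,0.016,0],0,0.1],[[-0.18,0.016,0],0,0.1],[[-0.18,0.016,0],0,0.1],[[-0.18,0.016,0],0,0.1],[[0,0,0],0,0.1],[[0,0,0],0,0.1]]'

```text
clock: 13.48
tcp_pos: [510.1, -67.9, 328.8]
eef_rot: [3.141, -0.001, 1.484]
contact_force: [-0.1, -0.2, -0.2]
width: 76.9
grasp_force: 0.0
```

```bash
python3 - <<'E'
from h import *
s=observe(); im=snapshot("wrist"); cv2.imwrite("pics/w6.png",im)
print(*jars(im,s,75),sep="\n")
go(523,22,150,45)
E
```

```text
(218, 221, 437.3, -113.5, np.float64(26.3))
(247, 164, 478.2, -50.2, np.float64(26.2))
(283, 90, 524.1, 23.5, np.float64(26.8))
(358, 72, 603.7, 34.1, np.float64(29.4))
pos [510.2, -67.1, 328.7] yaw 85.1 | now-axes [0.3, 0.017, 0.596] after-turn [0.24, -0.18, 0.596] turn 0.1114 dist 200
```

apply_moves --moves '[[[0,0,0.1],0.025,0.1],[[0,0,0.1],0.025,0.1],[[0,0,0.1],0.025,0.1],[[-0.008,-0.12,0.1],0,0.1],[[0,0,0.1],0,0.1],[[0,0,0],0,0.1],[[0,0,0],0,0.1]]'

```text
clock: 14.4
tcp_pos: [479.8, -50.6, 179.0]
eef_rot: [3.14, -0.001, 1.014]
contact_force: [-0.0, 0.3, 1.4]
width: 76.9
grasp_force: 0.0
```

```bash
python3 - <<'E'
from h import *
go(478,-50.5,38,58)
E
```

```text
pos [479.8, -50.6, 179.0] yaw 58.1 | now-axes [-0.003, -0.005, 0.47] after-turn [-0.003, -0.005, 0.47] turn 0.0003 dist 141
```

apply_moves --moves '[[[-0.003,-0.005,0.17],0,0.1],[[0,0,0.17],0,0.1],[[0,0,0.13],0,0.1],[[0,0,0],0,0.1],[[0,0,0],0,0.6],[[0,0,0],0,0.6],[[0,0,0],0,0.6],[[0,0,-0.08],0,0.6],[[0,0,-0.16],0,0.6],[[0,0,-0.16],0,0.6],[[0,0,0],0,0.6],[[0,0,0],0,0.6]]' --squeeze 50

```text
clock: 15.9
tcp_pos: [475.4, -52.0, 156.6]
eef_rot: [-3.141, 0.001, 1.012]
contact_force: [-0.1, 0.5, -5.8]
width: 52.9
grasp_force: 55.4
```

```bash
python3 - <<'E'
from h import *
s=observe(); print(s["contact_force"],s["width"])
go(554.6,-299,150,39); go(526.7,170,150,58)
E
```

```text
[-0.10850543  0.47112934 -5.76376239] 52.904919655179945
pos [475.4, -52.0, 156.6] yaw 58.0 | now-axes [-0.558, 0.661, 0.022] after-turn [-0.313, 0.806, 0.022] turn 0.0527 dist 259
pos [475.4, -52.0, 156.6] yaw 58.0 | now-axes [0.718, -0.247, 0.022] after-turn [0.718, -0.247, 0.022] turn -0.0001 dist 228
```

The second jar, from (478,-50), is heavy (5.8 N), so it goes in a crate cell. First a quick check of the crate centre against the saved pictures.

```bash
python3 - <<'E'
from h import *
s2={"tcp_pos":[501.2,-344.9,268.6],"eef_rot":[3.14,.001,1.475]}; s4={"tcp_pos":[491.8,-126.1,333.3],"eef_rot":[-3.14,.001,1.482]}
R=lambda p:np.array([[np.cos(-.103),.1028],[-.1028,np.cos(-.103)]])@p+[508,-337]
for s,f in((s2,"w2"),(s4,"w4")):
    im=cv2.imread(f"pics/{f}.png")
    for p in[(0,0),(-87.5,87.5),(87.5,87.5),(87.5,-87.5),(-87.5,-87.5)]: 
        q=proj("wrist",[*R(np.array(p)),61],s); cv2.circle(im,tuple(int(x) for x in q),4,(0,0,255),1)
    cv2.imwrite(f"pics/{f}o.png",im)
a=cv2.imread("pics/w2o.png")[60:290,150:420];b=cv2.imread("pics/w4o.png")[230:400,180:400]
b=cv2.resize(b,(a.shape[1],a.shape[0]));cv2.imwrite("pics/chk.png",np.hstack([a,b]))
E
```

```text
(no output)
```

View pics/chk.png

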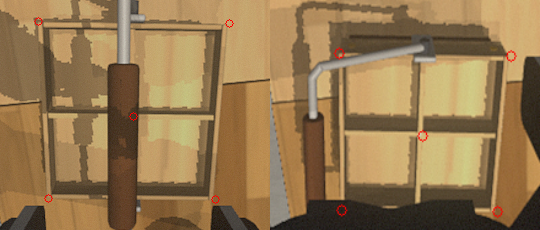

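The predicted crate corners and cross (red) lie within about 4 px of the real ones, so the crate centre is close to (507.5,-336).

apply_moves --moves '[[[-0.0927,0.1097,0],0,0.6],[[-0.0927,0.1097,0],0,0.6],[[-0.0927,0.1097,0],0,0.6],[[-0.0927,0.1097,0],0,0.6],[[-0.0927,0.1097,0],0,0.6],[[-0.0927,0.1097,0],0,0.6],[[0,0,0],0,0.6],[[0,0,0.1],0,0.6],[[0,0,0.05],0,0.6],[[0,0,0],0,0.6]]'

```text
clock: 17.15
tcp_pos: [553.5, -296.2, 109.2]
eef_rot: [-3.135, 0.001, 1.013]
contact_force: [0.4, 0.4, -4.1]
width: 52.6
grasp_force: 55.2
```

```bash
python3 - <<'E'
from h import *
go(554,-298,69,58); im=snapshot("wrist"); cv2.imwrite("pics/w7.png",im)
E
```

```text
pos [553.5, -296.2, 109.2] yaw 58.1 | now-axes [-0.004, 0.005, 0.134] after-turn [-0.004, 0.005, 0.134] turn 0.0002 dist 40
```

View pics/w7.png

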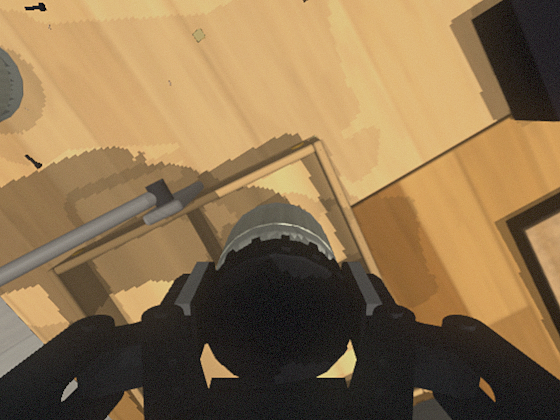

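The held jar is over cell 3, with the crate's back-left rim corner at (320,143) and the hinge at (160,190).

```bash
python3 - <<'E'
from h import *
s=observe(); s["tcp_pos"]=[553.5,-296.2,109.2]; print(ray("wrist",320,143,61,s), observe()["tcp_pos"])
E
```

```text
[ 601.18935073 -261.84171965] [ 554.78412643 -296.76201302  110.63203504]
```

apply_moves --moves '[[[-0.012,0,0.08],0,0.6],[[0,0,0.052],0,0.6],[[0,0,0],0,0.6],[[0,0,0],0,0.6]]'

```text
clock: 17.7
tcp_pos: [554.5, -300.7, 73.0]
eef_rot: [3.141, -0.0, 1.013]
contact_force: [0.7, -0.1, -5.7]
width: 52.6
grasp_force: 55.4
```

apply_moves --moves '[[[0,0,0.012],0,0.6],[[0,0,0],0,0.6],[[0,0,0],0,0.25],[[0,0,0],0,0.22],[[0,0,-0.06],0,0.2],[[0,0,-0.2],0,0.1],[[0,0,-0.2],0,0.1],[[0.079,-0.142,-0.1],0,0.1],[[0.079,-0.142,-0.1],0,0.1],[[0.079,-0.142,-0.1],0,0.1],[[0.079,-0.142,0],0,0.1],[[0,0,0],0,0.1]]'

```text
clock: 19.2
tcp_pos: [457.7, -126.4, 298.4]
eef_rot: [3.141, 0.0, 1.018]
contact_force: [-0.1, -0.2, -0.3]
width: 77.0
grasp_force: 0.0
```

```bash
python3 - <<'E'
from h import *
s=observe(); im=snapshot("wrist"); cv2.imwrite("pics/w8.png",im)
print(*jars(im,s,75),sep="\n")
go(437,-114,38,58)
E
```

```text
(255, 184, 437.3, -115.8, np.float64(26.6))
pos [459.0, -128.7, 298.2] yaw 58.2 | now-axes [0.003, -0.088, 0.867] after-turn [0.003, -0.088, 0.867] turn 0.0005 dist 262
```

apply_moves --moves '[[[0,-0.044,0.13],0,0.15],[[0,-0.044,0.13],0,0.15],[[0,0,0.12],0,0.15],[[0,0,0],0,0.15],[[0,0,0],0,0.15]]'

```text
clock: 19.88
tcp_pos: [438.6, -116.8, 183.7]
eef_rot: [3.14, -0.001, 1.011]
contact_force: [0.9, -0.4, 0.3]
width: 72.5
grasp_force: 0.0
```

```bash
python3 - <<'E'
from h import *
go(437.3,-115,38,58)
E
```

```text
pos [438.6, -116.8, 183.7] yaw 57.9 | now-axes [0.003, -0.007, 0.486] after-turn [0.003, -0.007, 0.486] turn -0.0002 dist 146
```

apply_moves --moves '[[[0.003,-0.006,0.17],0,0.15],[[0,0,0.17],0,0.15],[[0,0,0.146],0,0.15],[[0,0,0],0,0.15],[[0,0,0],0,0.6],[[0,0,0],0,0.6],[[0,0,0],0,0.6],[[0,0,-0.08],0,0.6],[[0,0,-0.16],0,0.6],[[0,0,-0.16],0,0.6],[[0,0,0],0,0.6],[[0,0,0],0,0.6]]' --squeeze 50

```text
clock: 21.38
tcp_pos: [435.6, -114.8, 157.4]
eef_rot: [3.141, 0.0, 1.012]
contact_force: [0.7, 0.3, -1.3]
width: 53.0
grasp_force: 52.9
```

```bash
python3 - <<'E'
from h import *
s=observe(); print(s["contact_force"],s["width"])
go(545,-384,150,58); go(526.7,170,150,58)
E
```

```text
[ 0.6745785   0.27082623 -1.2868747 ] 52.956703536854086
pos [435.6, -114.8, 157.4] yaw 58.0 | now-axes [-0.567, 0.785, 0.025] after-turn [-0.568, 0.785, 0.025] turn -0.0001 dist 291
pos [435.6, -114.8, 157.4] yaw 58.0 | now-axes [0.966, -0.246, 0.025] after-turn [0.966, -0.246, 0.025] turn -0.0001 dist 299
```

The third jar, from (437,-115), is light (1.3 N), so it goes in the tray.

apply_moves --moves '[[[0.1365,-0.0357,0],0,0.6],[[0.1365,-0.0357,0],0,0.6],[[0.1365,-0.0357,0],0,0.6],[[0.1365,-0.0357,0],0,0.6],[[0.1365,-0.0357,0],0,0.6],[[0.1365,-0.0357,0],0,0.6],[[0.1365,-0.0357,0],0,0.6],[[0,0,0],0,0.6],[[0,0,0.12],0,0.6],[[0,0,0.12],0,0.6],[[0,0,0],0,0.6],[[0,0,0],0,0.6]]'

```text
clock: 22.88
tcp_pos: [524.3, 168.0, 85.0]
eef_rot: [-3.141, 0.001, 1.012]
contact_force: [-0.1, 0.8, -1.0]
width: 52.9
grasp_force: 53.0
```

```bash
python3 - <<'E'
from h import *
go(524,168,69.5,58)
E
```

```text
pos [524.3, 168.0, 85.0] yaw 58.0 | now-axes [-0.0, -0.001, 0.052] after-turn [-0.0, -0.001, 0.052] turn -0.0001 dist 16
```

apply_moves --moves '[[[0,0,0.05],0,0.6],[[0,0,0],0,0.6],[[0,0,0],0,0.25],[[0,0,0],0,0.22],[[0,0,-0.06],0,0.2],[[0,0,-0.2],0,0.1],[[0,0,-0.2],0,0.1],[[-0.155,0.104,-0.1],0,0.1],[[-0.155,0.104,-0.1],0,0.1],[[-0.155,0.104,-0.1],0,0.1],[[0,0,0],0,0.1],[[0,0,0],0,0.1]]'

```text
clock: 24.38
tcp_pos: [529.5, 3.6, 297.5]
eef_rot: [3.141, -0.001, 1.012]
contact_force: [0.4, 0.5, -0.6]
width: 77.2
grasp_force: 0.0
```

```bash
python3 - <<'E'
from h import *
s=observe(); im=snapshot("wrist"); cv2.imwrite("pics/w9.png",im)
print(*jars(im,s,75),sep="\n")
go(524,23.5,38,58)
E
```

```text
(263, 168, 525.3, 24.5, np.float64(26.5))
(324, 115, 604.9, 36.0, np.float64(27.0))
pos [529.2, 4.6, 296.8] yaw 58.1 | now-axes [0.044, -0.048, 0.863] after-turn [0.044, -0.048, 0.863] turn 0.0003 dist 260
```

View pics/w9.png

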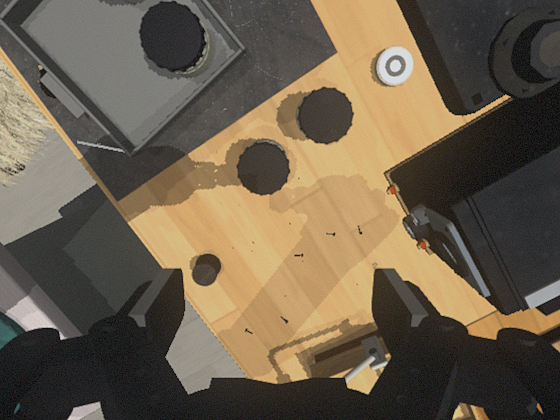

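Jar 3 stands upright in the tray at (173,36). The two remaining jars are at (263,168) and (324,115), the tape at (393,67) and the loupe at (206,269).

apply_moves --moves '[[[0.024,-0.023,0.13],0,0.15],[[0.023,-0.023,0.13],0,0.15],[[0,0,0.12],0,0.15],[[0,0,0],0,0.15],[[0,0,0],0,0.15]]'

```text
clock: 25.05
tcp_pos: [526.0, 23.8, 183.2]
eef_rot: [3.141, -0.001, 1.014]
contact_force: [0.9, -0.5, -1.0]
width: 72.8
grasp_force: 0.0
```

```bash
python3 - <<'E'
from h import *
go(525,24,38,58)
E
```

```text
pos [526.0, 23.8, 183.2] yaw 58.1 | now-axes [-0.001, -0.003, 0.484] after-turn [-0.001, -0.003, 0.484] turn 0.0003 dist 145
```

apply_moves --moves '[[[0,-0.003,0.17],0,0.15],[[0,0,0.17],0,0.15],[[0,0,0.144],0,0.15],[[0,0,0],0,0.15],[[0,0,0],0,0.6],[[0,0,0],0,0.6],[[0,0,0],0,0.6],[[0,0,-0.08],0,0.6],[[0,0,-0.16],0,0.6],[[0,0,-0.16],0,0.6],[[0,0,0],0,0.6],[[0,0,0],0,0.6]]' --squeeze 50

```text
clock: 26.55
tcp_pos: [523.8, 22.3, 157.1]
eef_rot: [-3.141, 0.001, 1.012]
contact_force: [-0.7, 0.6, -5.3]
width: 53.2
grasp_force: 54.8
```

```bash
python3 - <<'E'
from h import *
s=observe(); print(s["contact_force"],s["width"])
go(545,-384,150,58); go(432,240,150,58)
E
```

```text
[-0.74479013  0.5854776  -5.26883438] 53.151159791013114
pos [523.8, 22.3, 157.1] yaw 58.0 | now-axes [-1.111, 0.778, 0.024] after-turn [-1.111, 0.778, 0.024] turn -0.0001 dist 407
pos [523.8, 22.3, 157.1] yaw 58.0 | now-axes [0.453, -0.644, 0.024] after-turn [0.453, -0.644, 0.024] turn -0.0001 dist 236
```

The fourth jar, from (525,24), is heavy (5.3 N), so it goes in cell 4. Checking the mug's clearance on the way.

apply_moves --moves '[[[-0.139,0.097,0],0,0.6],[[-0.139,0.097,0],0,0.6],[[-0.139,0.097,0],0,0.6],[[-0.139,0.097,0],0,0.6],[[-0.139,0.097,0],0,0.6],[[-0.139,0.097,0],0,0.6],[[-0.139,0.097,0],0,0.6],[[-0.139,0.097,0],0,0.6],[[0,0,0],0,0.6],[[0,0,0.08],0,0.6],[[0,0,0],0,0.6]]'

```text
clock: 27.92
tcp_pos: [542.1, -381.0, 129.1]
eef_rot: [-3.132, 0.0, 1.013]
contact_force: [-0.2, -0.6, -4.9]
width: 53.0
grasp_force: 54.5
```

```bash
python3 - <<'E'
from h import *
s1={"tcp_pos":[470.8,-396,357.3],"eef_rot":[3.1404,-.0033,1.4976]}
print("mug",ray("wrist",359,277,92,s1))
s=observe(); print(s["contact_force"])
go(545,-384,69.5,58); im=snapshot("wrist"); cv2.imwrite("pics/w10.png",im)
E
```

```text
mug [ 562.74398603 -528.95699392]
[-0.22189048 -0.62001343 -4.89144581]
pos [542.1, -381.0, 129.1] yaw 58.0 | now-axes [-0.003, 0.014, 0.199] after-turn [-0.003, 0.014, 0.199] turn 0.0001 dist 60
```

View pics/w10.png

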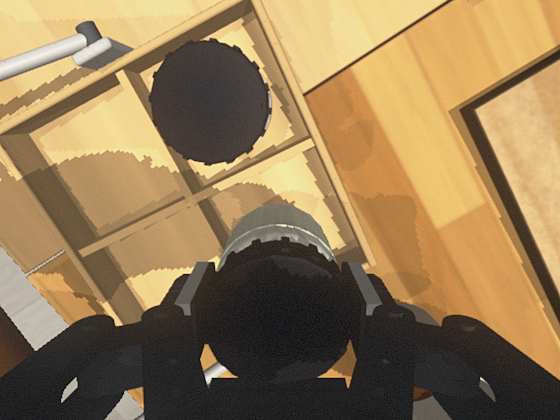

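Jar 2 stands upright in cell 3 at (210,102). The divider cross is at (192,203), and the held jar is over cell 4.

```bash
python3 - <<'E'
from h import *
s={"tcp_pos":[542.1,-381,129.1],"eef_rot":[-3.132,0,1.013]}
x=ray("wrist",191,203,61,s); j=ray("wrist",210,102,103,s); e=ray("wrist",312,143,61,s); k=ray("wrist",255,3,61,s)
print("cross",x,"jar3",j,"backmid",e,"corner",k, "jar in crate", np.array([[.9947,-.103],[.103,.9947]])@(j-x))
go(*(x+np.array([[.9947,.103],[-.103,.9947]])@[42.5,-42.5]),69.5,58)
E
```

```text
cross [ 506.29711353 -338.62713955] jar3 [ 555.71639563 -301.92844167] backmid [ 586.55799473 -346.50509237] corner [ 597.83759986 -268.68052766] jar in crate [45.37739402 41.59438084]
pos [543.3, -381.5, 130.6] yaw 58.1 | now-axes [-0.009, 0.009, 0.204] after-turn [-0.009, 0.009, 0.204] turn 0.0002 dist 61
```

Cross at (506,-338.6), and the jar in cell 3 is within 3 mm of its cell centre. Lowering into cell 4, at (544,-385).

apply_moves --moves '[[[-0.009,0.008,0.1],0,0.6],[[0,0,0.1],0,0.6],[[0,0,0],0,0.6],[[0,0,0],0,0.6]]'

```text
clock: 28.48
tcp_pos: [546.5, -386.6, 74.1]
eef_rot: [3.141, -0.0, 1.013]
contact_force: [0.4, -0.2, -3.6]
width: 52.9
grasp_force: 57.0
```

apply_moves --moves '[[[0,0,0.014],0,0.6],[[0,0,0],0,0.6],[[0,0,0],0,0.25],[[0,0,0],0,0.22],[[0,0,-0.06],0,0.2],[[0,0,-0.2],0,0.1],[[0,0,-0.2],0,0.1],[[0,0,-0.2],0,0.1],[[0.17,-0.078,-0.1],0,0.1],[[0.17,-0.078,0],0,0.1],[[0.17,-0.078,0],0,0.1],[[0.17,-0.078,0],0,0.1]]'

```text
clock: 29.98
tcp_pos: [574.8, -163.3, 298.4]
eef_rot: [3.139, -0.0, 1.012]
contact_force: [0.7, -0.1, 0.3]
width: 76.9
grasp_force: 0.0
```

apply_moves --moves '[[[0.17,-0.078,0],0,0.1],[[0.17,-0.078,0],0,0.1],[[0.17,-0.078,0],0,0.1],[[0,0,0],0,0.1],[[0,0,0],0,0.1]]'

```text
clock: 30.6
tcp_pos: [596.2, 1.4, 297.5]
eef_rot: [3.14, 0.0, 1.013]
contact_force: [-0.1, -1.7, -0.7]
width: 77.1
grasp_force: 0.0
```

```bash
python3 - <<'E'
from h import *
s=observe(); im=snapshot("wrist"); cv2.imwrite("pics/w11.png",im)
print(*jars(im,s,75),sep="\n")
go(605,36,38,58)
E
```

```text
pos [596.1, 0.1, 297.2] yaw 57.9 | now-axes [0.117, -0.038, 0.864] after-turn [0.117, -0.038, 0.864] turn -0.0003 dist 262
```

```bash
python3 - <<'E'
from h import *
s=observe(); im=cv2.imread("pics/w11.png")
for t in(55,60,65,70,80,90,100): print(t,jars(im,s,t))
g=cv2.medianBlur(cv2.cvtColor(im,cv2.COLOR_BGR2GRAY),5)
c=cv2.HoughCircles(g,cv2.HOUGH_GRADIENT,1,40,param1=100,param2=22,minRadius=22,maxRadius=34)
for u,v,r in (c[0] if c is not None else []): print(u,v,r,np.round(ray("wrist",u,v,72,s)),im[int(v),int(u)])
print("expected px of jar", proj("wrist",[604.9,36,72],s))
E
```

```text
55 [(112, 77, 516.8, 170.8, np.float64(33.3))]
60 [(112, 76, 516.6, 171.1, np.float64(33.6))]
65 []
70 [(112, 77, 516.3, 170.8, np.float64(34.0))]
80 []
90 [(268, 149, 606.1, 34.0, np.float64(26.5))]
100 [(268, 149, 606.5, 34.1, np.float64(26.9))]
267.5 150.5 25.7 [605.  33.] [60 67 76]
expected px of jar [265.61862193 147.80630502]
```

```bash
python3 - <<'E'
from h import *
s={"tcp_pos":[529.5,3.6,297.5],"eef_rot":[3.141,-.001,1.012]}
for z in(0,90,180): print(z,ray("wrist",388,175,z,s),ray("wrist",394,188,z,s),"tape",ray("wrist",394,67,15,s))
go(605.5,34,38,58)
E
```

```text
0 [643.02832717 -72.63250584] [641.8603068  -91.18066948] tape [701.19247199  35.49430259]
90 [627.42666214 -44.98599365] [626.49742335 -59.74230571] tape [701.19247199  35.49430259]
180 [611.8249971  -17.33948146] [611.1345399  -28.30394194] tape [701.19247199  35.49430259]
pos [596.1, 0.1, 297.2] yaw 57.9 | now-axes [0.112, -0.033, 0.864] after-turn [0.112, -0.033, 0.864] turn -0.0003 dist 262
```

```bash
python3 - <<'E'
from h import *
s={"tcp_pos":[529.5,3.6,297.5],"eef_rot":[3.141,-.001,1.012]}; s4={"tcp_pos":[491.8,-126.1,333.3],"eef_rot":[-3.14,.001,1.482]}
for z in(0,40,80,120,160): print(z,ray("wrist",394,188,z,s),ray("wrist",392,122,z,s4), "|",ray("wrist",422,246,z,s),ray("wrist",391,187,z,s4))
E
```

```text
0 [641.8603068  -91.18066948] [642.65682669 -81.87082822] | [ 637.71316983 -179.52570049] [ 641.1193529  -166.89664167]
40 [635.0323586  -77.20806336] [630.54794903 -79.7287949 ] | [ 631.2620263 -157.5261543] [ 629.13970135 -157.60810925]
80 [628.2044104  -63.23545724] [618.43907138 -77.58676158] | [ 624.81088276 -135.52660812] [ 617.16004981 -148.31957682]
120 [621.3764622  -49.26285112] [606.33019372 -75.44472826] | [ 618.35973923 -113.52706193] [ 605.18039826 -139.0310444 ]
160 [614.548514 -35.290245] [594.22131606 -73.30269494] | [611.90859569 -91.52751574] [ 593.20074671 -129.74251198]
```

apply_moves --moves '[[[0.056,-0.017,0.13],0,0.15],[[0.056,-0.016,0.13],0,0.15],[[0,0,0.12],0,0.15],[[0,0,0],0,0.15],[[0,0,0],0,0.15]]'

```text
clock: 31.28
tcp_pos: [606.5, 34.0, 183.7]
eef_rot: [3.14, -0.001, 1.01]
contact_force: [-0.6, -1.0, 0.8]
width: 72.6
grasp_force: 0.0
```

```bash
python3 - <<'E'
from h import *
go(605.5,34,38,58)
E
```

```text
pos [606.5, 34.0, 183.7] yaw 57.9 | now-axes [-0.002, -0.003, 0.486] after-turn [-0.002, -0.003, 0.486] turn -0.0004 dist 146
```

apply_moves --moves '[[[-0.002,-0.003,0.17],0,0.15],[[0,0,0.17],0,0.15],[[0,0,0.146],0,0.15],[[0,0,0],0,0.15],[[0,0,0],0,0.6],[[0,0,0],0,0.6],[[0,0,0],0,0.6],[[0,0,-0.08],0,0.6],[[0,0,-0.16],0,0.6],[[0,0,-0.16],0,0.6],[[0,0,0],0,0.6],[[0,0,0],0,0.6]]' --squeeze 50

```text
clock: 32.78
tcp_pos: [603.0, 34.7, 155.9]
eef_rot: [-3.14, 0.002, 1.012]
contact_force: [-0.4, 0.0, -6.2]
width: 52.8
grasp_force: 55.2
```

```bash
python3 - <<'E'
from h import *
s=observe(); print(s["contact_force"],s["width"])
go(468,-292,150,58); go(438,200,150,58)
E
```

```text
[-0.41306126  0.00687157 -6.21462941] 52.75240537016728
pos [603.0, 34.7, 155.9] yaw 58.0 | now-axes [-1.162, 0.196, 0.02] after-turn [-1.162, 0.195, 0.02] turn -0.0001 dist 354
pos [603.0, 34.7, 155.9] yaw 58.0 | now-axes [0.176, -0.759, 0.02] after-turn [0.176, -0.758, 0.02] turn -0.0001 dist 234
```

The fifth jar, from (605,34), is heavy (6.2 N), so it goes in cell 2, front right.

apply_moves --moves '[[[-0.07,-0.113,-0.03],0,0.6],[[-0.07,-0.113,-0.03],0,0.6],[[-0.159,0.068,0],0,0.6],[[-0.159,0.068,0],0,0.6],[[-0.159,0.068,0],0,0.6],[[-0.159,0.068,0],0,0.6],[[-0.159,0.068,0],0,0.6],[[-0.159,0.068,0],0,0.6],[[-0.159,0.068,0],0,0.6],[[-0.159,0.068,0],0,0.6],[[0,0,0],0,0.6],[[0,0,0],0,0.6]]'

```text
clock: 34.28
tcp_pos: [459.2, -373.3, 172.5]
eef_rot: [-3.137, -0.001, 1.011]
contact_force: [0.4, 0.8, -5.3]
width: 52.6
grasp_force: 55.4
```

```bash
python3 - <<'E'
from h import *
go(460.5,-375.5,69.5,58); print(observe()["contact_force"])
im=snapshot("wrist"); cv2.imwrite("pics/w12.png",im)
E
```

```text
pos [459.2, -373.3, 172.5] yaw 58.0 | now-axes [-0.004, 0.008, 0.343] after-turn [-0.004, 0.008, 0.343] turn -0.0001 dist 103
[ 0.36178579  0.77763815 -5.31228076]
```

View pics/w12.png

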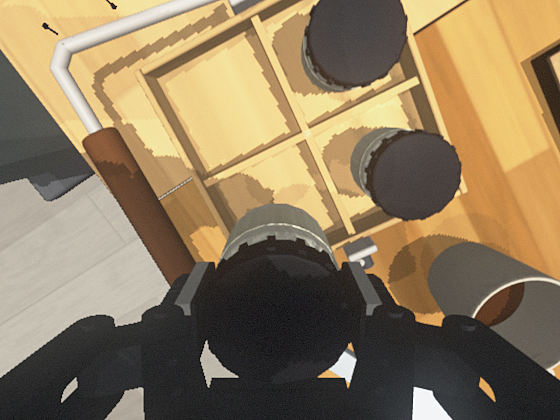

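Jars stand upright in cells 3 (355,40) and 4 (412,175). The divider cross is at (308,133), and the handle is down at the front left.

apply_moves --moves '[[[-0.004,0.006,0.11],0,0.6],[[0,0,0.11],0,0.6],[[0,0,0.105],0,0.6],[[0,0,0],0,0.6],[[0,0,0],0,0.6]]'

```text
clock: 34.95
tcp_pos: [462.9, -375.5, 78.0]
eef_rot: [3.141, -0.001, 1.014]
contact_force: [0.8, -0.3, -4.7]
width: 53.0
grasp_force: 55.2
```

```bash
python3 - <<'E'
from h import *
s={"tcp_pos":[459.2,-373.3,172.5],"eef_rot":[-3.137,-.001,1.011]}
x=ray("wrist",308,133,61,s); M=np.array([[.9947,.103],[-.103,.9947]])
print("cross",x, "jar3",M.T@(ray("wrist",358,38,103,s)-x),"jar4",M.T@(ray("wrist",413,175,103,s)-x)); go(*(x+M@[-42.5,-42.5]),69.5,58)
E
```

```text
cross [ 506.60985243 -336.72192673] jar3 [43.23281113 36.93938191] jar4 [ 43.78853974 -46.15853473]
pos [462.9, -375.5, 78.0] yaw 58.1 | now-axes [-0.003, -0.01, 0.028] after-turn [-0.003, -0.01, 0.028] turn 0.0003 dist 9
```

apply_moves --moves '[[[-0.003,-0.007,0.026],0,0.6],[[0,0,0],0,0.6],[[0,0,0],0,0.25],[[0,0,0],0,0.22],[[0,0,-0.06],0,0.22],[[0,0,-0.2],0,0.22],[[0,0,-0.2],0,0.3],[[0,0,-0.2],-0.025,0.5],[[0,0,0],-0.025,0.5],[[0,0,0],-0.025,0.5],[[0,0,0],0,0.5],[[0,0,0],0,0.5]]'

```text
clock: 36.45
tcp_pos: [459.3, -375.9, 267.8]
eef_rot: [-3.142, 0.0, 1.481]
contact_force: [-0.5, 0.5, -0.2]
width: 42.5
grasp_force: 0.0
```

```bash
python3 - <<'E'
from h import *
go(406,-318,220,85); print(observe()["contact_force"],observe()["width"])
s=observe(); w=snapshot("wrist"); cv2.imwrite("pics/w13.png",w); im=snapshot("top"); cv2.imwrite("pics/top1.png",im)
cv2.imwrite("pics/t1.png",np.hstack([cv2.resize(im[165:325,190:420],(431,300)),cv2.resize(w,(369,300))]))
E
```

```text
pos [459.3, -375.9, 267.8] yaw 84.9 | now-axes [0.176, -0.194, 0.159] after-turn [0.177, -0.194, 0.159] turn -0.0004 dist 92
[-0.53171573  0.45805758 -0.16487127] 42.46538234979313
```

View pics/t1.png

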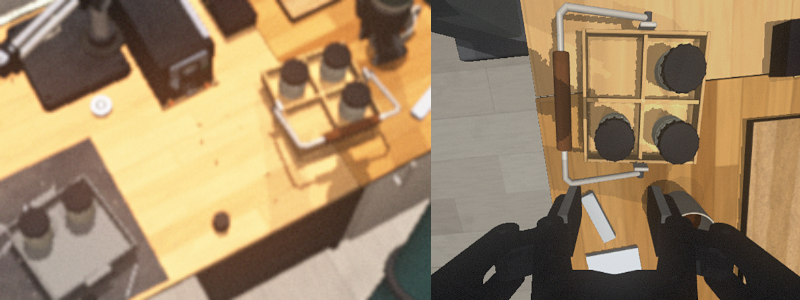

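Three jars stand in the crate, two stand upright in the tray, the bench between is clear, and the handle is down with its grip at about (200,141) in the wrist image.

```bash
python3 - <<'E'
from h import *
s=observe(); b=ray("wrist",200,141,110,s); print(b)
g=b+np.array([.103,.995])*6; go(*g,200,85); go(*g,90,85)
E
```

```text
[ 400.70772428 -323.62574848]
pos [459.5, -375.8, 267.6] yaw 84.9 | now-axes [0.176, -0.21, 0.225] after-turn [0.176, -0.21, 0.225] turn -0.0002 dist 106
pos [459.5, -375.8, 267.6] yaw 84.9 | now-axes [0.176, -0.21, 0.592] after-turn [0.176, -0.21, 0.592] turn -0.0002 dist 196
```

apply_moves --moves '[[[0.088,-0.102,0.1],0,0.5],[[0.088,-0.103,0.1],0,0.5],[[0,0,0.1],0,0.5],[[0,0,0],0,0.5],[[0,0,0.14],0,0.5],[[0,0,0.14],0,0.5],[[0,0,0],0,0.5],[[0,0,0],0,0.62],[[0,0,0],0,0.62]]'

```text
clock: 37.67
tcp_pos: [404.4, -318.9, 95.3]
eef_rot: [3.138, 0.002, 1.483]
contact_force: [1.2, 1.4, 1.2]
width: 32.2
grasp_force: 0.0
```

```bash
python3 - <<'E'
from h import *
s=observe(); go(402,-318,92,85); print(s["width"],s["contact_force"])
E
```

```text
pos [404.4, -318.9, 95.3] yaw 85.0 | now-axes [0.002, -0.008, 0.011] after-turn [0.002, -0.008, 0.011] turn -0.0001 dist 4
32.24113605259115 [1.24663903 1.38429803 1.22176056]
```

apply_moves --moves '[[[0,0.035,-0.06],0,0.62],[[0,0.048,-0.06],0,0.62],[[0,0.058,-0.05],0,0.62],[[0,0.067,-0.037],0,0.62],[[0,0.073,-0.023],0,0.62],[[0,0.076,-0.008],0,0.62],[[0,0,0],0,0.62],[[0,0,0],0,0.62]]'

```text
clock: 38.67
tcp_pos: [509.2, -327.3, 165.4]
eef_rot: [3.141, 0.0, 1.483]
contact_force: [0.1, 0.4, -0.1]
width: 32.7
grasp_force: 0.0
```

```bash
python3 - <<'E'
from h import *
s=observe(); p=np.array(s["tcp_pos"][:2])-[506.8,-337.2]; print("rel",.9947*p[0]-.103*p[1],.103*p[0]+.9947*p[1],s["tcp_pos"][2],s["contact_force"],s["grasp_force"])
im=snapshot("wrist"); cv2.imwrite("pics/w14.png",im)
print([tuple(im[r,c].tolist()) for r in(230,) for c in range(230,350,6)])
E
```

```text
rel 1.3986132852138005 10.094149352889378 165.41683073621707 [ 0.11186864  0.44920809 -0.13429124] 0.0
[(108, 165, 203), (115, 173, 215), (119, 178, 220), (38, 54, 76), (29, 46, 69), (39, 60, 81), (38, 57, 79), (42, 57, 82), (37, 58, 80), (54, 75, 118), (44, 74, 108), (37, 59, 87), (123, 185, 228), (138, 208, 238), (107, 158, 201), (114, 174, 216), (118, 178, 220), (122, 183, 224), (127, 194, 232), (126, 190, 228)]
```

apply_moves --moves '[[[0,0,0],0,0.4],[[0,0,0],0,0.2],[[0,0,-0.1],0,0.2],[[0,0,-0.2],0,0.2],[[0,0,-0.2],0,0.2],[[0,0,0],0,0.2],[[0,0,0],0,0.2]]'

```text
clock: 39.6
tcp_pos: [509.0, -327.3, 314.6]
eef_rot: [-3.141, 0.0, 1.483]
contact_force: [-0.2, 0.3, -0.6]
width: 68.3
grasp_force: 0.0
```

```bash
python3 - <<'E'
from h import *
s=observe(); im=snapshot("wrist"); cv2.imwrite("pics/w15.png",im); print(s["tcp_pos"])
h=cv2.cvtColor(im,cv2.COLOR_BGR2HSV); m=((im[:,:,2]<130)&(h[:,:,1]>90)&(h[:,:,0]<20)).astype(np.uint8); m[300:]=0
m=cv2.morphologyEx(m,cv2.MORPH_OPEN,np.ones((7,7)))
n,l,st,ce=cv2.connectedComponentsWithStats(m)
M=np.array([[.9947,-.103],[.103,.9947]])
for i in range(1,n):
    if st[i,4]>1500: p=ray("wrist",*ce[i],183,s); print(st[i],ce[i],"rel",M@(p-[506.8,-337.2]))
t=snapshot("top"); cv2.imwrite("pics/top2.png",t)
f=lambda p,q:cv2.absdiff(p,q)
a=cv2.imread("pics/top1.png"); d=(cv2.GaussianBlur(cv2.absdiff(a,t),(5,5),0).max(2)>40).astype(np.uint8)
n,l,st,ce=cv2.connectedComponentsWithStats(d)
print("changed in tray/jar area:",[s_.tolist() for s_ in st[1:] if s_[4]>15 and s_[0]<320])
E
```

```text
[ 508.99311996 -327.313325    314.57051746]
[ 261  147   35  136 3530] [274.62492918 213.39348442] rel [-0.59042807  2.41703052]
changed in tray/jar area: []
```

```bash
python3 - <<'E'
from h import *
s=observe(); im=cv2.imread("pics/w15.png"); M=np.array([[.9947,-.103],[.103,.9947]])
g=cv2.medianBlur(cv2.cvtColor(im,cv2.COLOR_BGR2GRAY),5)
c=cv2.HoughCircles(g[:310],cv2.HOUGH_GRADIENT,1,40,param1=100,param2=20,minRadius=22,maxRadius=36)
for u,v,r in (c[0] if c is not None else []): print(u,v,r,"rel",np.round(M@(ray("wrist",u,v,103,s)-[506.8,-337.2])),im[int(v),int(u)])
E
```

```text
234.5 233.5 26.0 rel [-44. -42.] [38 42 51]
322.5 156.5 31.0 rel [44. 39.] [56 59 67]
318.5 240.5 28.6 rel [ 44. -48.] [49 54 57]
```

All three full jars are within about 6 mm of their cell centres, and the handle is upright. Handing in.

```bash
python3 -c "
from h import *
print(arm.finish_job())"
```

```text
the job is handed in; nothing more can be done
None
```

The job is handed in after about 40 s of robot time, verdict not shown: three full jars are in crate cells 2, 3 and 4, two empty ones are in the tray, the handle is upright, and I saw no bystanders moved.

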